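Shut and bolt the stone case

ROBOT

A 6-joint arm with a two-finger parallel gripper is mounted at the origin on a cart in front of the work surface, level with it; the furniture and walls round the work are solid. World frame = base frame: x ahead of the robot, y to its left, z up, the work surface at z = 0. Lengths are in m, angles in rad, forces in N, time in s.
With the tool pointing down it reaches from about 0.375 to 0.975 m from the base axis. Payload 3.8 kg.
Tool frame: the origin (TCP) lies on the centre line of the jaws, within the pads' length; the fingertips stand 14 mm ahead of it and the grasp point (between the pads) lies 5 mm behind it; z points along the fingers, x is the direction in which the jaws open and shut, and the axes are right-handed (so a half turn about z gives the same grasp; the last joint's range is limited). The gripper opens to 85 mm and grips with 20 to 120 N. Pads are 22 mm wide; open, the fingers measure 114 mm over their backs; the gripper's body (76 mm by 85 mm) begins 54 mm behind the grasp point. The pads swing forward as they close: fully open they stand 13 mm farther back than shut.
Start: joints at [-0.037, 0.264, 1.604, -0, 1.274, -0.037], TCP at [0.675, -0, 0.245] pointing down, gripper open.
Joint ranges: [-2.63, 2.63], [-0.94, 2.18], [0.31, 2.57], [-1.31, 4.45], [0, 2.66], [-2.55, 2.55]. Speed limits (rad/s): [2.57, 2.57, 3.14, 3.14, 3.14, 3.14].

INTERFACE

Orientations are given as a rotation vector (axis times angle).
In Python, from workcell import bot gives the robot as it stands. The module is installed in compiled form; this text tells all that it offers.
- The arm moves only by the tool arm_command, never from a script. Its argument "steps" is one flat list of numbers, 7 for each row, row after row: the shift along the tool's x, y, z in units of 30 mm (1.0 is 30 mm), then the turn, a rotation vector about the tool's x, y, z in units of 6 degrees (1.0 is 6 degrees), then the opening, from 0 (shut) to 1 (fully open). In form: [tx, ty, tz, ax, ay, az, fingers, tx, ty, tz, ax, ay, az, fingers, ...]. A call has 1 to 10 rows; each row shifts and turns the commanded pose from where the row before left it, along the tool's axes as they then stand; what a row does not reach is not made up. A row lasts 1/8 s, in which the tool goes at most 62.5 mm and 10.7 degrees, less where a joint would pass 70% of its speed; a pose out of reach is approached as far as the arm can. A call is refused whole if a number of a shift passes 1 or a number of a turn 1, either way. A call with a gripper value outside its range is refused whole. The fingers move at their own pace and stop on an object; "squeeze" is the grip in N (left out, the last holds). Time passes only in rows, so rows that do not move let the fingers close. It gives the time, the measured TCP pose, the force and the opening at its end, in the units of the state.
- bot.read_state(): the state, without advancing time (a new reading comes with each control period).
- bot.read_camera(name): name is "scene" or "side" or "wrist"; returns a dict with "img" (400x640x3 uint8, red, green, blue), "camera_matrix" (3x3 intrinsics, pixels), "pose" (4x4, takes a point from camera to world coordinates); the wrist camera has in their place "T_tool_cam" (4x4, takes a point from camera to tool coordinates, whose origin is the TCP and whose axes are the tool frame's). Camera axes: x right, y down, z forward; pixel columns grow to the right and rows downward; lengths in m; the calibration is good to about 2 mm. A picture is of the moment at which its call begins: read the wrist's pose just before it. There is no depth.
- bot.finish_job(): hands the job in, once; it reports no verdict.
The state is a dict: "time": time; "q": joint angles; "joint_vel": joint speeds; "joint_torque": joint torques, N m; "tool_pos": TCP position; "tcp_rot": TCP orientation; "wrist_force": force on the tool from outside, world axes, zero at the start; "torque": the same for the moment, N m; "width": opening from 0.0 (shut) to 1.0 (fully open).
Only numpy, scipy, OpenCV 4.12 (cv2) and the standard library are available. Lean on these libraries where they do the work, as an engineer would, in place of code of your own. Each camera call takes 0.05 s, during which the arm holds its last target.

TASK

Shut the wooden stone case on the bench with your fingertips: push its sliding cover fully home, and only then push the red bolt post all the way across so that the bolt blocks the cover's end. Pick nothing up: the ring stays in the case, and the reel, dropper bottle and blue cup stay where they stand.

Things in the scene. Friction and masses are not known exactly. Their poses are not given: they have to be found in the camera images.
- case: Wooden tray, 84 (x) x 110 (y) x 36 mm, with rails up to 50 mm on its long sides, fixed. Origin: centre of its underside, at z = 0; z up. The cover slides along the case's y and closes towards -y. A fixed bolt bracket, 50 mm high, stands at x 43 to 91, y 50 to 76 mm in its frame. The bench's wooden pin juts out over the board to the right (-y), 90 to 120 mm up.
- push_bar (a point): Centre of the outer (+y) upright face of the dark bar across the end of the pale clear cover; moves with it: case frame x 0, y 55 mm + joint value. Bar: 60 mm along x, 8 mm thick, from 44 to 65 mm above the bench (this point 54 mm). Cover plate at 38 to 44 mm. Beyond the face there is free air down to the bench. Push the face towards the case's -y.
- cover (a joint): Slide of the cover along the case's y, in m: 0 fully home against its stop, up to 0.070 open. Stays where it is left; about 1.5 N of friction.
- bolt_post (a point): Centre of the red upright post on the bolt, 16 mm in diameter, free between 50 and 73 mm above the bench (this point 62 mm); case frame x 74 mm - joint value, y 63 mm. The bolt slides along the case's x in the bracket; all but the post lies below 50 mm. Push the post's outer (+x) side towards the case's -x.
- bolt (a joint): Slide of the bolt towards the case's -x, in m: 0 drawn back, 0.020 all the way across at its stop, its tip then lying across the end of the closed cover. Stays where it is left; about 1.5 N of friction.
- ring_blank: Loose pale zinc ring, 28 mm across and 9 mm high, lying in the case on its floor (5 mm above the bench). Origin at the centre of its underside. Leave it.
- reel: Loose thread reel with dark wooden ends, 34 mm across, 54 mm high, standing near the case. Origin at the centre of its underside. Leave it.
- dropper: Loose white dropper bottle with green cap, 25 mm across, 58 mm high, standing. Origin at the centre of its underside. Leave it.
- blue_cup: Loose open blue cup, 37 mm across, 22 mm high. Origin at the centre of its underside. Leave it.

How it is judged:
By the outcome, as a careful person would: the job done as asked, in the order asked, and still so for the second after the job is handed in, with the robot touching nothing.
It also fails if it takes over 67 s, if anything falls off the work surface, if the arm or the gripper's body presses on something with over 40 N, if the wrist force passes 120 N, or if a joint passes its speed limit or range.

## Working session

There is one attempt and no reset: what is moved stays moved. The work goes in short steps, Python scripts to look and compute and a tool call to move; the robot and the scene stay as the last step left them, time stands still between calls to the robot, and variables do not carry over. Pictures are saved under pics/ and viewed, and the job is handed in when it is done.

Besides the shell and the picture viewer there is one more tool, called after "Call:" as name(argument=value, ...) on one line, values as JSON. arm_command: Moves the arm, as the interface text tells. Its arguments: {"type":"object","properties":{"steps":{"type":"array","items":{"type":"number"}},"squeeze":{"type":"number"}},"required":["steps"]}

```bash
mkdir -p pics; python3 - <<'E'
from workcell import bot
import cv2,numpy as np
print(bot.read_state())
for n in ["scene","side","wrist"]:
    r=bot.read_camera(n); cv2.imwrite(f"pics/{n}0.png",r["img"][:,:,::-1])
    print(n,r["camera_matrix"].tolist(),np.round(r.get("pose",r.get("T_tool_cam")),4).tolist())
E
```

```text
{'time': 0.0, 'q': array([-3.68850836e-02,  2.64784737e-01,  1.60537707e+00, -2.81697852e-05,
        1.27369995e+00, -3.69012843e-02]), 'joint_vel': array([-5.15695875e-04, -9.37070434e-05,  7.39526020e-04, -8.97913678e-04,
       -1.29947263e-04,  8.14931128e-04]), 'joint_torque': array([ 6.10465631e-04, -5.15121067e+01, -3.67308676e+01, -4.07824507e-05,
        1.31324201e-02,  1.46811578e-05]), 'tool_pos': array([6.74298246e-01, 2.51207541e-05, 2.43939054e-01]), 'tcp_rot': array([-3.14153384e+00, -3.84490319e-05,  3.56337106e-03]), 'wrist_force': array([-0.41446956,  0.96642003, -0.14237613]), 'torque': array([-0.00619891,  0.04567832,  0.00023659]), 'width': 1.0014196396534725}
scene [[482.44159208078656, 0.0, 315.87287146398313], [0.0, 482.44159208078656, 199.3922818138331], [0.0, 0.0, 1.0]] [[0.6984, -0.4824, 0.5287, 0.0566], [-0.7154, -0.448, 0.5362, -0.3722], [-0.0219, -0.7527, -0.658, 0.6366], [0.0, 0.0, 0.0, 1.0]]
side [[395.913384272676, 0.0, 322.5131464474976], [0.0, 395.913384272676, 200.0143008317912], [0.0, 0.0, 1.0]] [[-0.9727, -0.1159, 0.2012, 0.3545], [-0.2321, 0.5146, -0.8255, 0.7574], [-0.0078, -0.8496, -0.5274, 0.513], [0.0, 0.0, 0.0, 1.0]]
wrist [[325.84417913738093, 0.0, 320.5347178193625], [0.0, 325.84417913738093, 198.77832487797463], [0.0, 0.0, 1.0]] [[1.0, -0.0003, 0.0004, 0.0006], [0.0001, 0.955, 0.2966, -0.0769], [-0.0004, -0.2966, 0.955, -0.1274], [0.0, 0.0, 0.0, 1.0]]
```

View pics/scene0.png

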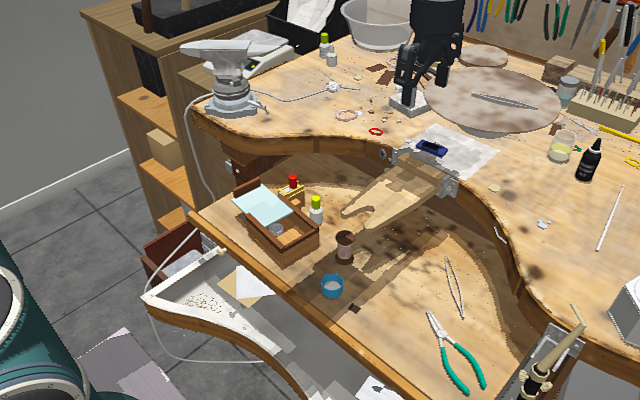

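View pics/side0.png

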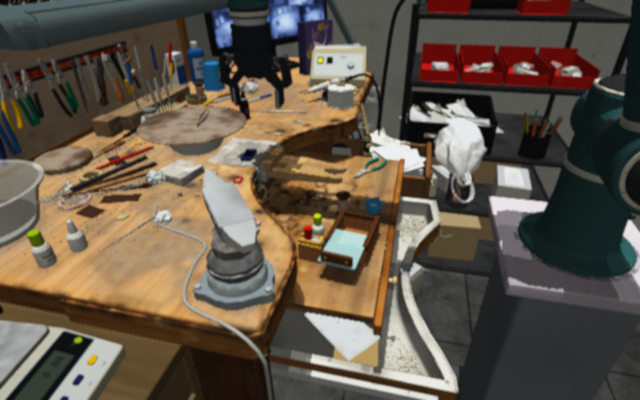

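View pics/wrist0.png

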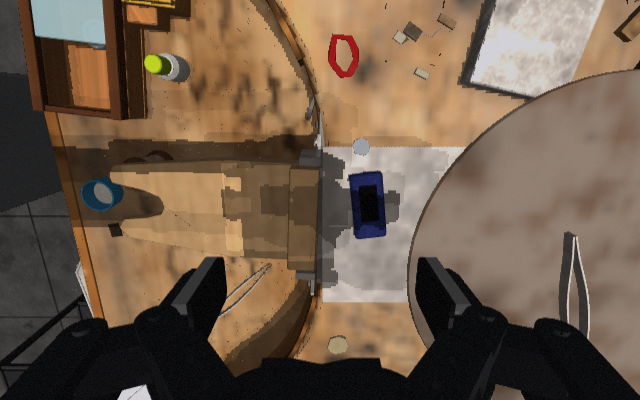

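```bash
cat > h.py <<'E'
import numpy as np,cv2
from scipy.spatial.transform import Rotation as R
def ray(cam,pose,uv):
    K=np.array(cam["camera_matrix"]); d=pose[:3,:3]@np.linalg.inv(K)@np.array([uv[0],uv[1],1.]); return pose[:3,3],d
def onz(cam,pose,uv,z):
    o,d=ray(cam,pose,uv); return o+d*(z-o[2])/d[2]
def toolT(s):
    T=np.eye(4);T[:3,:3]=R.from_rotvec(s["tcp_rot"]).as_matrix();T[:3,3]=s["tool_pos"];return T
def red(img):
    h=cv2.cvtColor(img,cv2.COLOR_RGB2HSV); return (((h[...,0]<6)|(h[...,0]>174))&(h[...,1]>200)&(h[...,2]>90)).astype(np.uint8)
E
python3 - <<'E'
import cv2
a=cv2.imread("pics/scene0.png")[160:310,220:370];b=cv2.imread("pics/side0.png")[180:290,280:410]
cv2.imwrite("pics/sc_crop.png",cv2.resize(a,(600,600),interpolation=cv2.INTER_CUBIC))
cv2.imwrite("pics/sd_crop.png",cv2.resize(b,None,fx=5,fy=5,interpolation=cv2.INTER_CUBIC))
E
```

```text
(no output)
```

View pics/sc_crop.png

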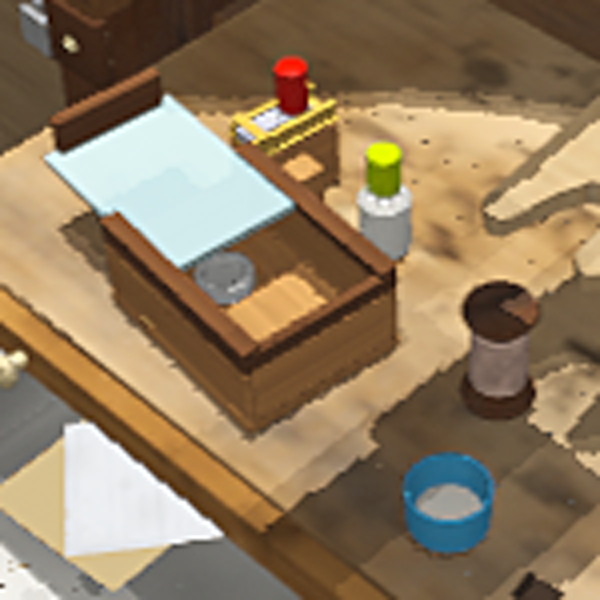

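View pics/sd_crop.png

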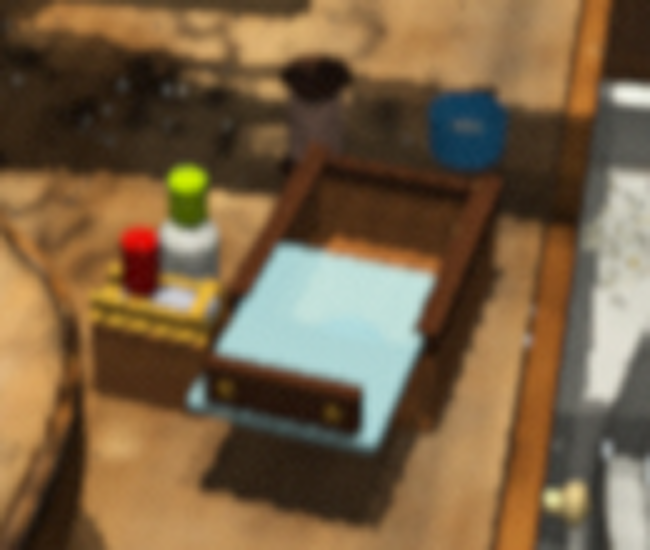

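```bash
python3 - <<'E'
from h import *
from workcell import bot
s=bot.read_state();c={n:bot.read_camera(n) for n in ["scene","side","wrist"]}
P={n:c[n]["pose"] for n in ["scene","side"]};P["wrist"]=toolT(s)@c["wrist"]["T_tool_cam"]
S=lambda x,y:(x/4+220,y/4+160)
D=lambda x,y:(x/5+280,y/5+180)
Z=lambda n,uv,z:np.round(onz(c[n],P[n],uv,z)*1000,1)
for nm,a,z in [("-x-y",(245,357),50),("+x-y",(397,267),50),("-x+y",(108,215),50),("post top",(291,68),73),("plate +y-x",(45,158),44),("plate -y-x",(183,267),44),("plate -y+x",(295,205),44),("plate+y+x",(165,95),44),("bar -x top",(53,125),65),("bar +x top",(158,72),65),("reel top",(500,305),54),("drop top",(384,152),58),("cup top",(449,487),22)]:
    print("scene",nm,Z("scene",S(*a),z))
for nm,a,z in [("-x-y",(500,180),50),("+x-y",(318,148),50),("-x+y",(425,333),50),("post top",(140,237),73),("bar -x top outer",(360,387),65),("bar +x top outer",(210,360),65),("plate +y-x",(378,450),38),("plate+y+x",(190,408),38),("reel top",(316,70),54),("drop top",(188,178),58),("cup top",(470,103),22)]:
    print("side",nm,Z("side",D(*a),z))
# bench height: red loop left extreme centre, blue block
for z in (0,.05,.09,.1,.11,.12,.15): print(z,Z("scene",(376,131.5),z),Z("side",(238,180),z),Z("wrist",(343,56),z))
E
```

```text
scene -x-y [-28766.8 -36764.7  50000. ]
scene +x-y [-35599.3 -36000.9  50000. ]
scene -x+y [-30163.6 -45928.6  50000. ]
scene post top [-60160.8 -69166.1  73000. ]
scene plate +y-x [-26854.8 -44219.5  44000. ]
scene plate -y-x [-26565.3 -36704.6  44000. ]
scene plate -y+x [-31065.6 -36195.7  44000. ]
scene plate+y+x [-31910.8 -43780.6  44000. ]
scene bar -x top [-41801.3 -67221.4  65000. ]
scene bar +x top [-48415.2 -66560.8  65000. ]
scene reel top [-39696.6 -34529.6  54000. ]
scene drop top [-46324.2 -47372.8  58000. ]
scene cup top [-12699.  -12190.1  22000. ]
side -x-y [-4504.6 74469.  50000. ]
side +x-y [-12871.6  75237.1  50000. ]
side -x+y [-6196.1 62973.7 50000. ]
side post top [-27954.9  97427.6  73000. ]
side bar -x top outer [-10731.1  76833.6  65000. ]
side bar +x top outer [-18540.6  77217.6  65000. ]
side plate +y-x [-5139.4 42425.2 38000. ]
side plate+y+x [-10686.5  42978.9  38000. ]
side reel top [-15446.8  88573.7  54000. ]
side drop top [-21039.3  83008.3  58000. ]
side cup top [-2668.3 35435.8 22000. ]
0 [841.  213.2   0. ] [795.1 -94.8   0. ] [698.5 118.7   0. ]
0.05 [779.4 167.2  50. ] [752.2 -11.7  50. ] [695.4 113.1  50. ]
0.09 [730.1 130.4  90. ] [717.8  54.7  90. ] [692.9 108.6  90. ]
0.1 [717.8 121.2 100. ] [709.2  71.4 100. ] [692.2 107.4 100. ]
0.11 [705.5 112.  110. ] [700.6  88.  110. ] [691.6 106.3 110. ]
0.12 [693.2 102.8 120. ] [692.1 104.6 120. ] [691.  105.2 120. ]
0.15 [656.2  75.2 150. ] [666.3 154.4 150. ] [689.1 101.8 150. ]
```

```bash
python3 - <<'E'
from h import *
from workcell import bot
s=bot.read_state();c={n:bot.read_camera(n) for n in ["scene","side","wrist"]}
P={n:c[n]["pose"] for n in ["scene","side"]};P["wrist"]=toolT(s)@c["wrist"]["T_tool_cam"]
S=lambda x,y:(x/4+220,y/4+160)
D=lambda x,y:(x/5+280,y/5+180)
Z=lambda n,uv,z:np.round(onz(c[n],P[n],uv,z/1000)*1000,1)
for nm,a,z in [("-x-y",(245,357),50),("+x-y",(397,267),50),("-x+y",(108,215),50),("post top",(291,68),73),("plate +y-x",(45,158),44),("plate -y-x",(183,267),44),("plate -y+x",(295,205),44),("plate+y+x",(165,95),44),("bar -x top",(53,125),65),("bar +x top",(158,72),65),("reel top",(500,305),54),("drop top",(384,152),58),("cup top",(449,487),22)]:
    print("scene",nm,Z("scene",S(*a),z))
for nm,a,z in [("-x-y",(500,180),50),("+x-y",(318,148),50),("-x+y",(425,333),50),("post top",(140,237),73),("bar -x top outer",(360,387),65),("bar +x top outer",(210,360),65),("plate +y-x",(378,450),38),("plate+y+x",(190,408),38),("reel top",(316,70),54),("drop top",(188,178),58),("cup top",(470,103),22)]:
    print("side",nm,Z("side",D(*a),z))
print("bench edge near the case, top z120:")
for uv in [(190,110),(205,130),(240,147),(300,145),(350,142),(385,152)]: print(uv,Z("scene",uv,120))
for uv in [(296,235),(288,215),(275,200),(262,185),(297,260)]: print(uv,Z("side",uv,120))
for uv in [(262,0),(285,40),(305,80),(320,140)]: print(uv,Z("wrist",uv,120))
E
```

```text
scene -x-y [399.1  60.3  50. ]
scene +x-y [480.3  51.2  50. ]
scene -x+y [415.7 169.2  50. ]
scene post top [525.6 163.6  73. ]
scene plate +y-x [424.4 227.   44. ]
scene plate -y-x [420.4 124.3  44. ]
scene plate -y+x [481.9 117.4  44. ]
scene plate+y+x [493.5 221.   44. ]
scene bar -x top [428.3 221.5  65. ]
scene bar +x top [487.1 215.6  65. ]
scene reel top [490.6   0.7  54. ]
scene drop top [524.4 101.9  58. ]
scene cup top [423.6 -32.2  22. ]
side -x-y [399.9  67.7  50. ]
side +x-y [478.2  60.5  50. ]
side -x+y [415.8 175.3  50. ]
side post top [526.3 170.6  73. ]
side bar -x top outer [431.5 228.9  65. ]
side bar +x top outer [485.7 226.2  65. ]
side plate +y-x [424.1 229.4  38. ]
side plate+y+x [494.4 222.4  38. ]
side reel top [490.1   3.8  54. ]
side drop top [523.8 106.4  58. ]
side cup top [423.5 -35.1  22. ]
bench edge near the case, top z120:
(190, 110) [495.7 439.7 120. ]
(205, 130) [471.6 353.4 120. ]
(240, 147) [481.6 256.8 120. ]
(300, 145) [562.1 178.6 120. ]
(350, 142) [632.6 116.3 120. ]
(385, 152) [651.5  48.1 120. ]
(296, 235) [521.7 258.3 120. ]
(288, 215) [552.5 204.8 120. ]
(275, 200) [591.8 161.9 120. ]
(262, 185) [636.3 113.4 120. ]
(297, 260) [502.1 318.3 120. ]
(262, 0) [635.5 140.4 120. ]
(285, 40) [650.4 115.6 120. ]
(305, 80) [664.1  89.2 120. ]
(320, 140) [675.   45.8 120. ]
```

```bash
python3 - <<'E'
from h import *
from workcell import bot
c={n:bot.read_camera(n) for n in ["scene","side"]}
def tri(a,b):
    o1,d1=ray(c["scene"],c["scene"]["pose"],a);o2,d2=ray(c["side"],c["side"]["pose"],b)
    A=np.stack([d1,-d2],1);t=np.linalg.lstsq(A,o2-o1,rcond=None)[0]
    p,q=o1+t[0]*d1,o2+t[1]*d2;print(np.round((p+q)*500,1),"gap",np.round(np.linalg.norm(p-q)*1000,1))
S=lambda x,y:(x/4+220,y/4+160)
D=lambda x,y:(x/5+280,y/5+180)
tri((233,115),(235,300)) #anvil base near
tri((256,48),(208,172)) # horn tip?
tri((182,45),(255,240)) 
tri(S(291,68),D(140,237));tri(S(397,267),D(318,148));tri(S(245,357),D(500,180));tri(S(384,152),D(188,178))
a=cv2.imread("pics/scene0.png")[20:170,160:360];b=cv2.imread("pics/side0.png")[140:330,150:350]
cv2.imwrite("pics/sc_c2.png",cv2.resize(a,None,fx=4,fy=4,interpolation=cv2.INTER_CUBIC))
cv2.imwrite("pics/sd_c2.png",cv2.resize(b,None,fx=3,fy=3,interpolation=cv2.INTER_CUBIC))
E
```

```text
[571.  394.4  94.4] gap 4.1
[610.4 333.8 257.3] gap 19.3
[508.6 443.3 253.3] gap 5.7
[527.8 166.4  70. ] gap 0.5
[480.9  53.5  46.4] gap 3.4
[400.6  62.6  46.8] gap 0.7
[525.1 103.2  56.2] gap 1.2
```

View pics/sc_c2.png

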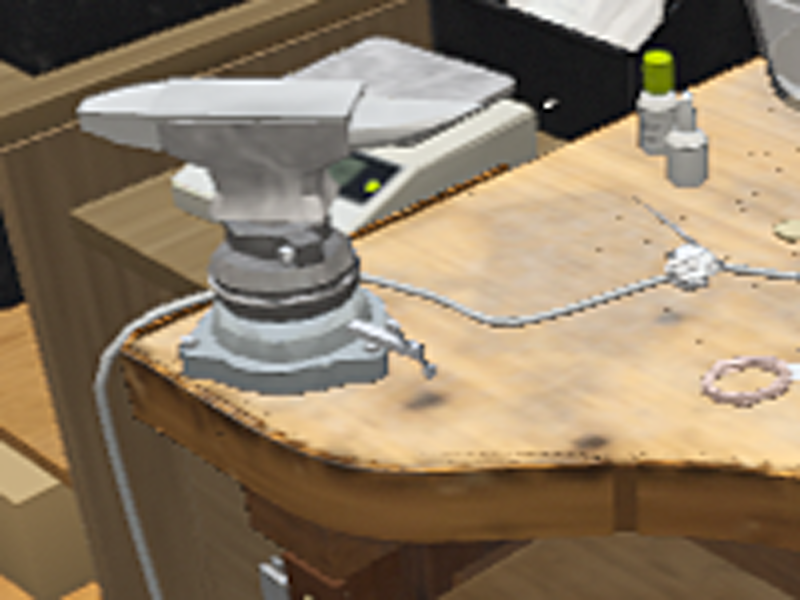

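View pics/sd_c2.png

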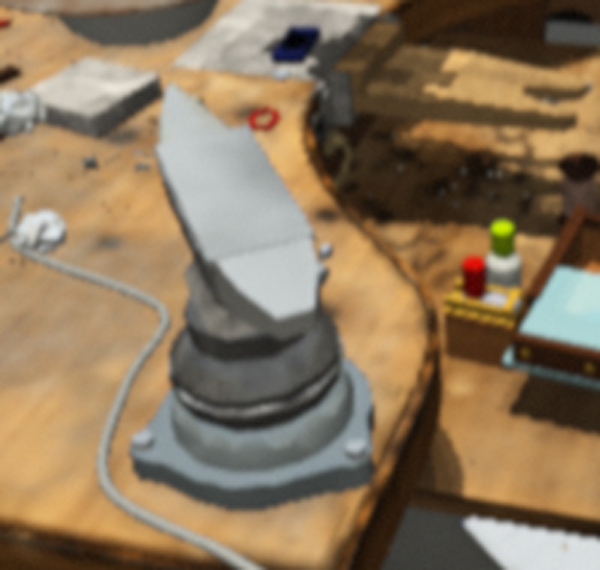

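Call:
arm_command(steps=[-0.73,-0.87,0,0,0,0,0,-0.73,-0.87,0,0,0,0,0,-0.73,-0.87,0,0,0,0,0,-0.73,-0.87,0,0,0,0,0,-0.73,-0.87,0,0,0,0,0,-0.73,-0.87,0,0,0,0,0,-0.73,-0.87,0,0,0,0,0,-0.73,-0.87,0,0,0,0,0,-0.73,-0.87,0,0,0,0,0,-0.73,-0.87,0,0,0,0,0])

```text
time: 1.8
tool_pos: [0.4553, 0.2618, 0.2456]
tcp_rot: [-3.141, 0.0, -0.001]
wrist_force: [0.5, 0.1, 0.7]
width: 0.001
```

Call:
arm_command(steps=[0,0,0,0,0,0.6,0,0,0,0,0,0,0.6,0,0,0,0,0,0,0,0])

```text
time: 2.17
tool_pos: [0.4559, 0.2611, 0.2455]
tcp_rot: [-3.135, 0.196, -0.0]
wrist_force: [0.0, -1.3, 0.3]
width: 0.003
```

```bash
python3 - <<'E'
from h import *
from workcell import bot
s=bot.read_state();print(s)
for n in ["scene","side","wrist"]:
    r=bot.read_camera(n); cv2.imwrite(f"pics/{n}1.png",r["img"][:,:,::-1])
E
```

```text
{'time': 2.175, 'q': array([ 4.72763219e-01, -2.07143426e-02,  1.92095026e+00,  2.10179818e-05,
        1.24098806e+00,  5.97406680e-01]), 'joint_vel': array([-0.00711814,  0.00339836,  0.00033303,  0.00135583,  0.0021907 ,
       -0.02160267]), 'joint_torque': array([ 1.42171592e-01, -3.52487898e+01, -3.63616204e+01,  7.99820409e-03,
        6.49128306e-04,  2.15991922e-01]), 'tool_pos': array([0.45591048, 0.26114918, 0.24549252]), 'tcp_rot': array([-3.13528825e+00,  1.95660663e-01, -4.82213024e-04]), 'wrist_force': array([ 0.01665935, -1.26838894,  0.32226563]), 'torque': array([ 0.01498583, -0.03085971,  0.0146384 ]), 'width': 0.0025188142225093025}
```

View pics/wrist1.png

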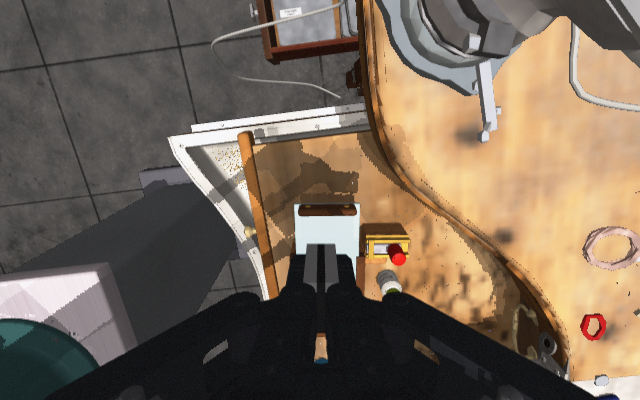

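View pics/side1.png

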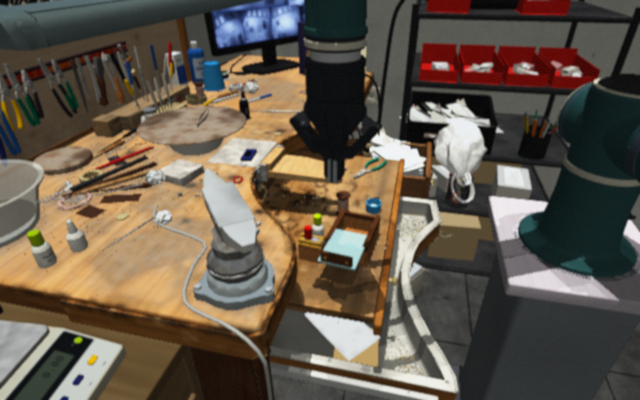

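```bash
python3 - <<'E'
from h import *
from workcell import bot
s=bot.read_state();c=bot.read_camera("wrist");T=toolT(s);P=T@c["T_tool_cam"];img=c["img"]
m=red(img)
n,l,st,ce=cv2.connectedComponentsWithStats(m)
for i in range(1,n):
    if st[i,4]>20: print(st[i],ce[i])
h=cv2.cvtColor(img,cv2.COLOR_RGB2HSV)
cr=img[190:300,270:430];cv2.imwrite("pics/w1c.png",cv2.resize(cr[:,:,::-1],None,fx=5,fy=5,interpolation=cv2.INTER_CUBIC))
E
```

```text
[391 250  15  15 144] [398.35416667 258.13194444]
[581 315  25  25 295] [592.73559322 325.73898305]
```

View pics/w1c.png

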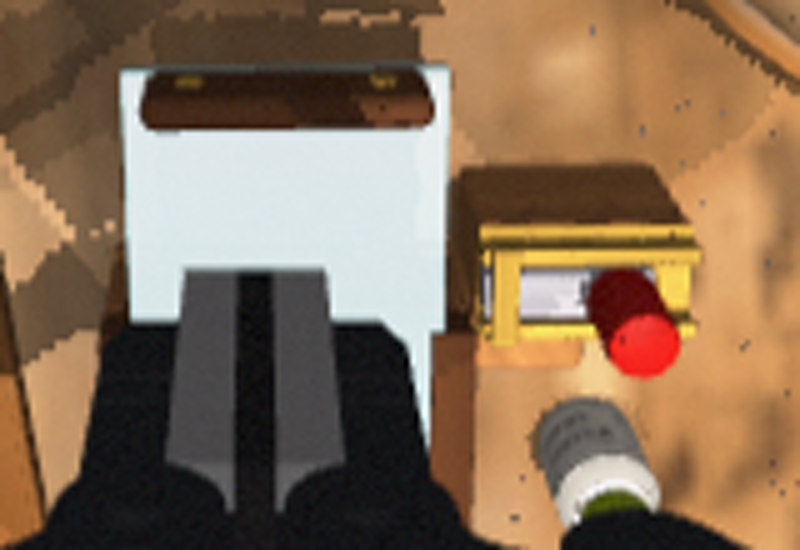

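```bash
python3 - <<'E'
from h import *
from workcell import bot
s=bot.read_state();c=bot.read_camera("wrist");T=toolT(s);P=T@c["T_tool_cam"]
W=lambda x,y:(x/5+270-.4,y/5+190-.4)
def f(n,x,y,z):
    p=onz(c,P,W(x,y),z);q=np.linalg.inv(T)@np.r_[p,1];print(n,np.round(p*1000,1),"tool mm",np.round(q[:3]*1000,1))
f("bar top out L",143,93,.065);f("bar top out R",432,93,.065);f("bar top in",290,128,.065);f("plate L",122,68,.044);f("plate R",450,66,.044)
f("post top",644,345,.073);f("bracket corner out R",690,228,.05);f("br L",482,228,.05)
f("tip L",185,268,s["tool_pos"][2]-.014);f("tip R",327,268,s["tool_pos"][2]-.014)
E
```

```text
bar top out L [431.  235.4  65. ] tool mm [-21.7  28.4 180.3]
bar top out R [488.2 228.2  65. ] tool mm [ 36.   28.4 180.3]
bar top in [459.2 224.4  65. ] tool mm [  7.7  35.8 180.3]
plate L [425.  234.6  44. ] tool mm [-27.5  30.  201.3]
plate R [494.1 226.3  44. ] tool mm [ 42.   29.6 201.3]
post top [525.6 171.4  73. ] tool mm [ 80.1  80.1 172.3]
bracket corner out R [541.4 185.4  50. ] tool mm [ 94.1  64.2 195.3]
br L [497.1 191.   50. ] tool mm [ 49.5  64.2 195.3]
tip L [451.4 272.6 231.3] tool mm [ -6.1 -11.   14. ]
tip R [464.8 270.9 231.3] tool mm [  7.4 -11.   14. ]
```

Call:
arm_command(steps=[0,0,0.75,0,0,0,0,0,0,0.75,0,0,0,0,0,0,0.75,0,0,0,0,0,0,0.75,0,0,0,0,0,0,0.75,0,0,0,0,0,0,0.75,0,0,0,0,0,0,0.75,0,0,0,0,0,0,0.5,0,0,0,0,0,0,0.15,0,0,0,0,0,0,0,0,0,0,0])

```text
time: 3.68
tool_pos: [0.4562, 0.2611, 0.0684]
tcp_rot: [-3.135, 0.197, -0.0]
wrist_force: [0.1, -0.9, 0.3]
width: 0.002
```

```bash
python3 - <<'E'
from h import *
from workcell import bot
s=bot.read_state();print(s["tool_pos"],s["wrist_force"])
a=bot.read_camera("side")["img"][120:290,240:440];b=bot.read_camera("scene")["img"][120:270,200:400]
o=np.vstack([cv2.resize(a,None,fx=3,fy=3)[:300],cv2.resize(b,(600,300))]) if 0 else None
cv2.imwrite("pics/sd2.png",cv2.resize(a,None,fx=3.5,fy=3.5)[:,:,::-1]);cv2.imwrite("pics/sc2.png",cv2.resize(b,None,fx=4,fy=4)[:,:,::-1])
E
```

```text
[0.45620658 0.26105122 0.06843076] [ 0.06615622 -0.87892597  0.29556559]
```

View pics/sd2.png

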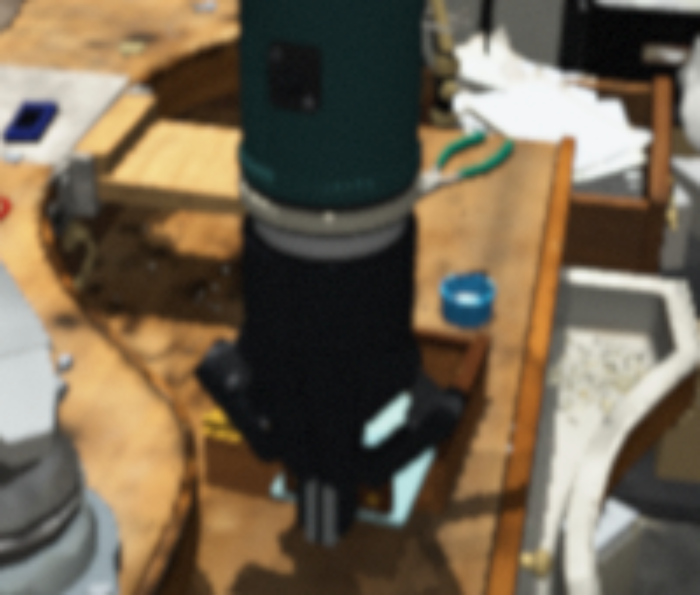

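View pics/sc2.png

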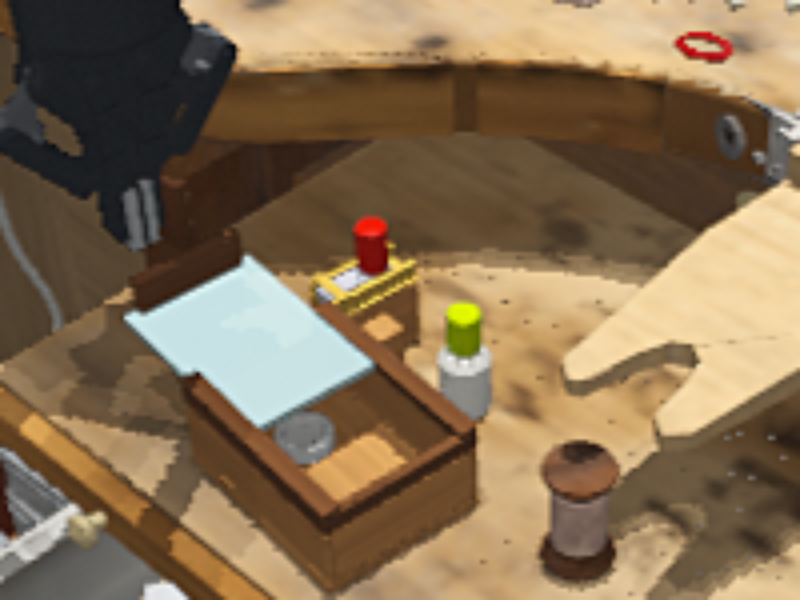

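Call:
arm_command(steps=[0,0.3,0.1,0,0,0,0,0,0.25,0,0,0,0,0,0,0.25,0,0,0,0,0,0,0.25,0,0,0,0,0,0,0.25,0,0,0,0,0,0,0.25,0,0,0,0,0,0,0.25,0,0,0,0,0,0,0.2,0,0,0,0,0,0,0,0,0,0,0,0])

```text
time: 4.9
tool_pos: [0.4482, 0.2007, 0.0652]
tcp_rot: [3.135, -0.198, -0.001]
wrist_force: [0.8, 0.1, 0.1]
width: 0.001
```

Call:
arm_command(steps=[0,0.15,0,0,0,0,0,0,0.1,0,0,0,0,0,0,0.1,0,0,0,0,0,0,0.1,0,0,0,0,0])

```text
time: 5.4
tool_pos: [0.4467, 0.188, 0.0653]
tcp_rot: [-3.135, 0.197, -0.0]
wrist_force: [0.4, 2.2, -0.4]
width: 0.002
```

Call:
arm_command(steps=[0,0.05,0,0,0,0,0,0,0.05,0,0,0,0,0,0,0.05,0,0,0,0,0,0,0,0,0,0,0,0])

```text
time: 5.9
tool_pos: [0.4462, 0.1834, 0.0652]
tcp_rot: [3.135, -0.197, -0.0]
wrist_force: [0.8, 0.7, -0.5]
width: -0.001
```

```bash
python3 - <<'E'
from h import *
from workcell import bot
s=bot.read_state();print(s["tool_pos"],s["wrist_force"])
b=bot.read_camera("scene")["img"][150:260,210:330]
cv2.imwrite("pics/sc3.png",cv2.resize(b,None,fx=5,fy=5,interpolation=2)[:,:,::-1])
E
```

```text
[0.44616716 0.18338858 0.06524021] [ 0.81857334  0.74264916 -0.48375616]
```

View pics/sc3.png

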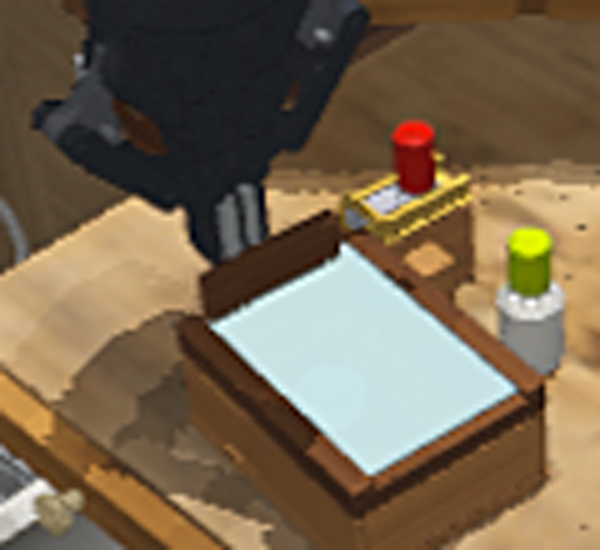

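Nearly home; push in small steps until the force shows the stop.

Call:
arm_command(steps=[0,0.05,0,0,0,0,0,0,0.05,0,0,0,0,0,0,0,0,0,0,0,0])

```text
time: 6.32
tool_pos: [0.4459, 0.1806, 0.0653]
tcp_rot: [-3.135, 0.197, -0.0]
wrist_force: [0.3, 2.0, -1.3]
width: -0.004
```

Call:
arm_command(steps=[0,0.05,0,0,0,0,0,0,0.05,0,0,0,0,0,0,0,0,0,0,0,0])

```text
time: 6.7
tool_pos: [0.4459, 0.1803, 0.0654]
tcp_rot: [-3.13, 0.2, -0.002]
wrist_force: [0.2, 13.5, -4.3]
width: -0.002
```

Call:
arm_command(steps=[0,-0.5,0,0,0,0,0,0,-0.7,0,0,0,0,0,0,-0.3,-0.8,0,0,0,0,0,0,-1,0,0,0,0,0,0,-0.8,0,0,0,0,0,0,0,0,0,0,0])

```text
time: 7.45
tool_pos: [0.453, 0.2238, 0.1455]
tcp_rot: [-3.134, 0.196, -0.007]
wrist_force: [0.2, -0.7, 0.7]
width: -0.005
```

```bash
python3 - <<'E'
from h import *
from workcell import bot
s=bot.read_state();print(s["tool_pos"],s["wrist_force"],s["q"])
r=bot.read_camera("scene")
T=toolT(s).copy();T[:3,3]=[.4562,.2611,.0684]
for uv in [(246,157),(259,131),(250,127),(235,182),(226,171)]:
    o,d=ray(r,r["pose"],uv);n=T[:3,1];t=n@(T[:3,3]-o)/(n@d);p=o+t*d
    print(uv,np.round((np.linalg.inv(T)@np.r_[p,1])[:3]*1000,1))
c=bot.read_camera("wrist");cv2.imwrite("pics/w3.png",c["img"][:,:,::-1])
E
```

```text
[0.4529902  0.2237709  0.14551719] [ 0.18974047 -0.68809517  0.72928473] [ 4.09751024e-01  2.62039108e-02  2.06839265e+00 -4.00946658e-04
  1.04209170e+00  5.34845613e-01]
(246, 157) [ 35.8  -0.  -23.1]
(259, 131) [ 71.1  -0.  -67.1]
(250, 127) [ 53.1   0.  -83.6]
(235, 182) [ 4.1  0.  22.2]
(226, 171) [-10.3  -0.  -12.3]
```

View pics/w3.png

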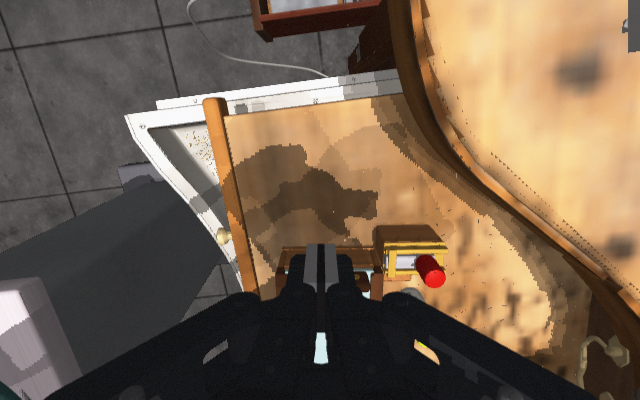

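Call:
arm_command(steps=[0,0,-1,0,0,0,0,0,0,-1,0,0,-0.98,0,0,0,-0.5,0,0,-0.98,0,0,0,0,0,0,-0.98,0,0,0,0,0,0,-0.98,0,0,0,0,0,0,-0.98,0,0,0,0,0,0,-0.98,0,0,0,0,0,0,-0.98,0,0,0,0,0,0,-0.98,0,0,0,0,0,0,-0.98,0])

```text
time: 8.8
tool_pos: [0.4501, 0.2219, 0.2161]
tcp_rot: [2.893, 1.225, -0.006]
wrist_force: [-0.4, 0.1, 0.5]
width: -0.002
```

Call:
arm_command(steps=[0,0,0,0,0,-0.98,0,0,0,0,0,0,-0.98,0,0,0,0,0,0,-0.98,0,0,0,0,0,0,-0.98,0,0,0,0,0,0,-0.98,0,0,0,0,0,0,-0.98,0,0,0,0,0,0,-0.98,0,0,0,0,0,0,-0.98,0,0,0,0,0,0,-0.98,0,0,0,0,0,0,-0.98,0])

```text
time: 10.05
tool_pos: [0.4501, 0.2219, 0.2161]
tcp_rot: [-1.918, -2.486, 0.005]
wrist_force: [-0.0, 0.2, -0.2]
width: 0.001
```

```bash
python3 - <<'E'
from h import *
from workcell import bot
s=bot.read_state();print(s["tool_pos"],s["wrist_force"],s["q"]);print(toolT(s).round(3))
c=bot.read_camera("wrist");cv2.imwrite("pics/w4.png",c["img"][:,:,::-1])
c=bot.read_camera("scene");cv2.imwrite("pics/sc4.png",c["img"][:,:,::-1])
E
```

```text
[0.45011257 0.22193537 0.21606827] [-0.03778057  0.22511263 -0.15549038] [ 4.08554745e-01 -4.27951744e-02  1.99787847e+00 -1.71312371e-04
  1.19021846e+00 -1.41885200e+00]
[[-0.254  0.967 -0.003  0.45 ]
 [ 0.967  0.254 -0.002  0.222]
 [-0.001 -0.004 -1.     0.216]
 [ 0.     0.     0.     1.   ]]
```

View pics/w4.png

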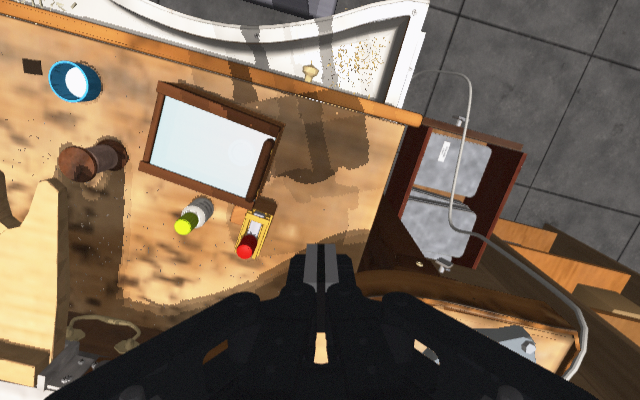

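View pics/sc4.png

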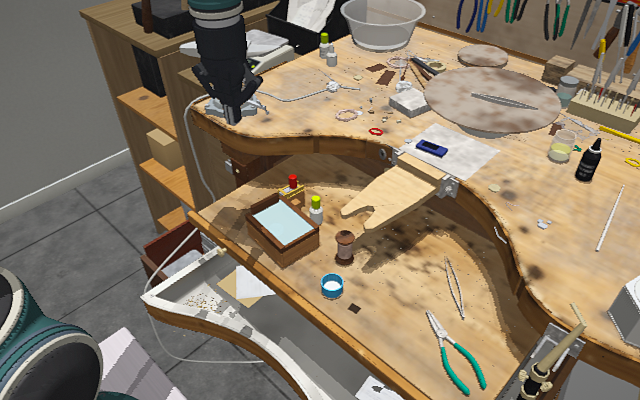

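```bash
python3 - <<'E'
from h import *
from workcell import bot
s=bot.read_state();c=bot.read_camera("wrist");P=toolT(s)@c["T_tool_cam"]
r=bot.read_camera("scene")
for uv in [(242,136),(265,136),(285,135.5),(310,136),(355,139)]: print("edge top",np.round(onz(r,r["pose"],uv,.12)*1000,1))
n,l,st,ce=cv2.connectedComponentsWithStats(red(c["img"]))
i=1+np.argmax(st[1:,4]); print(st[i])
cr=c["img"][190:280,170:310];cv2.imwrite("pics/w4c.png",cv2.resize(cr[:,:,::-1],None,fx=5,fy=5,interpolation=cv2.INTER_CUBIC))
print("post",np.round(onz(c,P,(246.5,252),.073)*1000,1))
E
```

```text
edge top [507.6 282.8 120. ]
edge top [537.6 250.  120. ]
edge top [564.8 222.7 120. ]
edge top [596.1 186.  120. ]
edge top [646.5 115.9 120. ]
[237 243  16  16 171]
post [525.  172.1  73. ]
```

View pics/w4c.png

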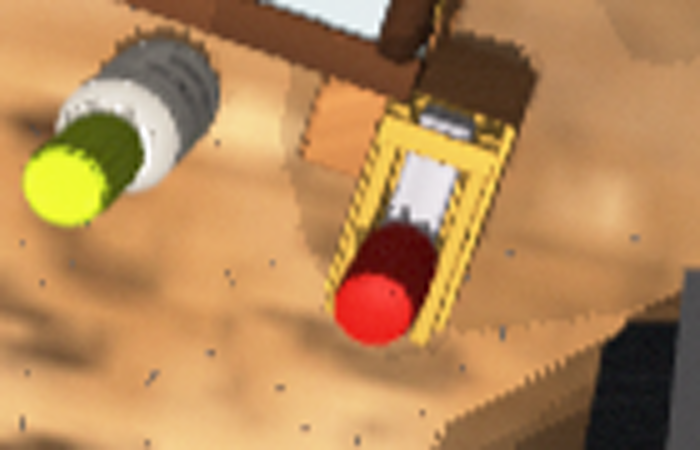

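Call:
arm_command(steps=[0,0,0,-0.83,0,0,0,0,0,0,-0.83,0,0,0,0,0,0,-0.83,0,0,0,0,0,0,-0.83,0,0,0,0,0,0,0,0,0,0])

```text
time: 10.88
tool_pos: [0.4493, 0.2218, 0.217]
tcp_rot: [1.778, 2.296, 0.4]
wrist_force: [0.3, 0.3, -0.2]
width: -0.005
```

```bash
cat > go.py <<'E'
import sys
from h import *
from workcell import bot
s=bot.read_state();T=toolT(s);print(s["tool_pos"].round(4),T[:3,:3].round(3).tolist(),s["q"].round(2))
p=s["tool_pos"]
for a in sys.argv[1:]:
    q=np.array(eval(a)); print(a,"units",(T[:3,:3].T@(q-p)/.03).round(2)); p=q
E
python3 go.py "[.558,.166,.18]" "[.558,.166,.073]" "[.5265,.170,.073]"
```

```text
[0.4493 0.2218 0.217 ] [[-0.25, 0.911, 0.328], [0.968, 0.235, 0.085], [-0.0, 0.338, -0.941]] [ 0.45 -0.26  2.22 -0.09  0.85 -1.32]
[.558,.166,.18] units [-2.71  2.45  2.19]
[.558,.166,.073] units [ 0.   -1.21  3.36]
[.5265,.170,.073] units [ 0.39 -0.93 -0.33]
```

Call:
arm_command(steps=[-0.54,0.49,0.44,0,0,0,0,-0.54,0.49,0.44,0,0,0,0,-0.54,0.49,0.44,0,0,0,0,-0.54,0.49,0.44,0,0,0,0,-0.55,0.49,0.43,0,0,0,0,0,0,0,0,0,0,0])

```text
time: 11.62
tool_pos: [0.5613, 0.1657, 0.1807]
tcp_rot: [1.78, 2.294, 0.4]
wrist_force: [-0.8, -1.0, 0.4]
width: 0.001
```

```bash
python3 go.py "[.558,.166,.13]" "[.558,.166,.073]"; python3 - <<'E'
from h import *
from workcell import bot
c=bot.read_camera("wrist");cv2.imwrite("pics/w5.png",c["img"][:,:,::-1])
b=bot.read_camera("side")["img"][120:290,210:410];cv2.imwrite("pics/sd5.png",cv2.resize(b,None,fx=3.5,fy=3.5)[:,:,::-1])
E
```

```text
[0.5613 0.1657 0.1807] [[-0.248, 0.912, 0.328], [0.969, 0.233, 0.084], [0.0, 0.338, -0.941]] [ 0.24 -0.05  2.11  0.    0.73 -1.58]
[.558,.166,.13] units [ 0.04 -0.67  1.56]
[.558,.166,.073] units [-0.   -0.64  1.79]
```

View pics/w5.png

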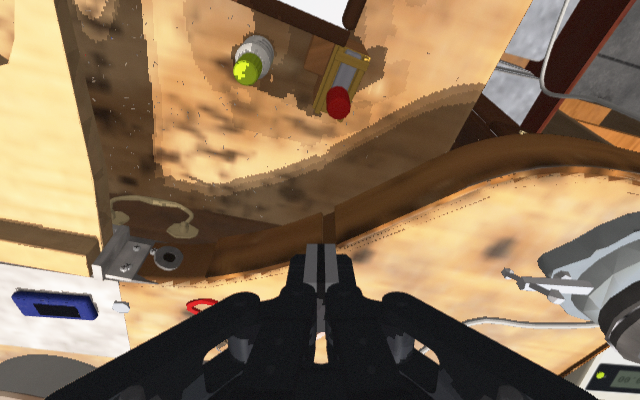

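View pics/sd5.png

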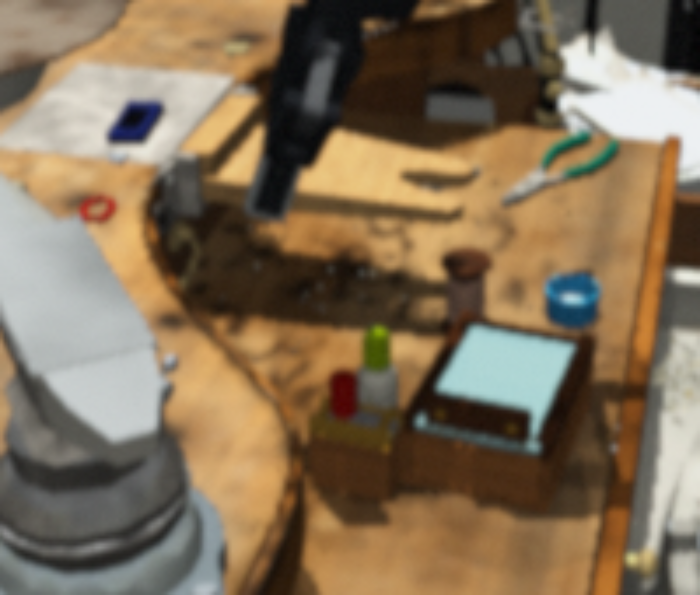

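Call:
arm_command(steps=[0,-0.22,0.52,0,0,0,0,0,-0.22,0.52,0,0,0,0,0,-0.22,0.52,0,0,0,0,0,-0.2,0.5,0,0,0,0,0,0,0,0,0,0,0])

```text
time: 12.35
tool_pos: [0.5551, 0.1654, 0.112]
tcp_rot: [1.778, 2.297, 0.398]
wrist_force: [-0.6, 0.2, 0.1]
width: 0.001
```

```bash
python3 go.py "[.558,.166,.073]"; python3 - <<'E'
from h import *
from workcell import bot
s=bot.read_state();c=bot.read_camera("wrist");P=toolT(s)@c["T_tool_cam"];cv2.imwrite("pics/w6.png",c["img"][:,:,::-1])
n,l,st,ce=cv2.connectedComponentsWithStats(red(c["img"]))
for i in range(1,n):
  if st[i,4]>20: print(st[i])
b=bot.read_camera("side")["img"][150:270,230:390];cv2.imwrite("pics/sd6.png",cv2.resize(b,None,fx=4.5,fy=4.5)[:,:,::-1])
E
```

```text
[0.5551 0.1654 0.112 ] [[-0.251, 0.912, 0.326], [0.968, 0.236, 0.084], [0.0, 0.336, -0.942]] [ 0.24  0.02  2.18  0.01  0.59 -1.58]
[.558,.166,.073] units [-0.   -0.34  1.26]
[ 326  140   32   46 1176]
```

View pics/w6.png

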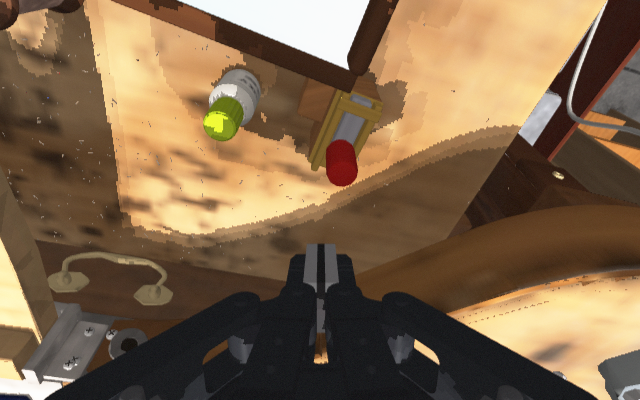

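View pics/sd6.png

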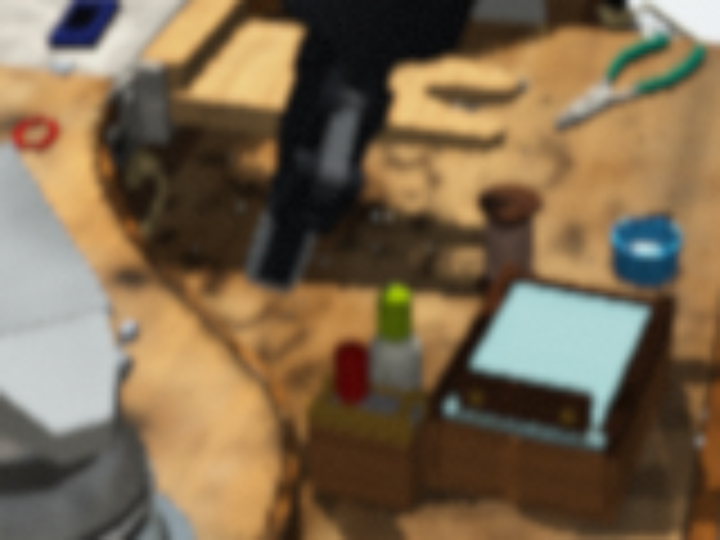

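```bash
python3 go.py "[.560,.166,.073]"; python3 - <<'E'
from h import *
from workcell import bot
s=bot.read_state();c=bot.read_camera("wrist");P=toolT(s)@c["T_tool_cam"]
for uv in [(342,173),(342,186),(326,172),(358,174)]:print(np.round(onz(c,P,uv,.073)*1000,1))
E
```

```text
[0.557  0.1658 0.1144] [[-0.251, 0.91, 0.33], [0.968, 0.236, 0.085], [0.0, 0.34, -0.94]] [ 0.24  0.02  2.18  0.01  0.59 -1.58]
[.560,.166,.073] units [-0.02 -0.38  1.33]
[527.7 170.1  73. ]
[535.1 172.3  73. ]
[529.1 162.3  73. ]
[526.2 177.9  73. ]
```

Call:
arm_command(steps=[0,-0.12,0.4,0,0,0,0,0,-0.12,0.4,0,0,0,0,0,-0.08,0.35,0,0,0,0,0,-0.05,0.18,0,0,0,0,0,0,0,0,0,0,0])

```text
time: 13.12
tool_pos: [0.5595, 0.1664, 0.0724]
tcp_rot: [1.777, 2.296, 0.401]
wrist_force: [-0.1, -0.8, -0.4]
width: -0.0
```

```bash
python3 go.py "[.5455,.168,.073]" "[.5282,.170,.073]"; python3 - <<'E'
from h import *
from workcell import bot
s=bot.read_state();c=bot.read_camera("wrist");P=toolT(s)@c["T_tool_cam"];cv2.imwrite("pics/w7.png",c["img"][:,:,::-1])
b=bot.read_camera("scene")["img"][140:250,220:350];cv2.imwrite("pics/sc7.png",cv2.resize(b,None,fx=5,fy=5,interpolation=2)[:,:,::-1])
E
```

```text
[0.5595 0.1664 0.0724] [[-0.251, 0.911, 0.328], [0.968, 0.236, 0.085], [0.0, 0.339, -0.941]] [ 0.24  0.09  2.2   0.01  0.5  -1.58]
[.5455,.168,.073] units [ 0.17 -0.4  -0.17]
[.5282,.170,.073] units [ 0.21 -0.51 -0.18]
```

View pics/w7.png

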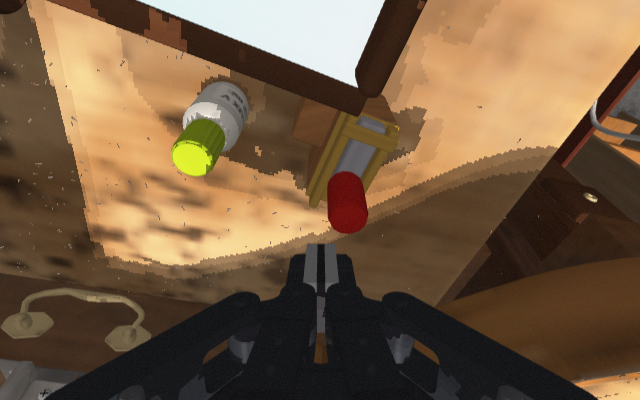

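View pics/sc7.png

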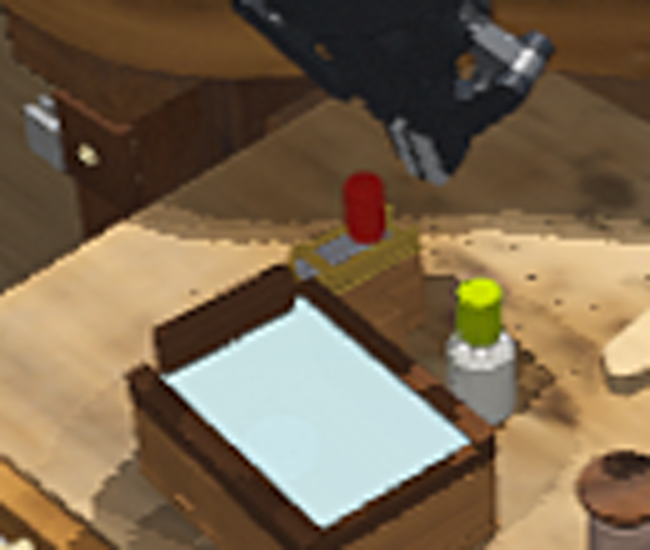

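Call:
arm_command(steps=[0.22,0,0,0,0,0,0,0.09,-0.2,-0.08,0,0,0,0,0.06,-0.14,-0.05,0,0,0,0,0.06,-0.14,-0.05,0,0,0,0,0,0,0,0,0,0,0])

```text
time: 13.85
tool_pos: [0.5417, 0.1753, 0.0738]
tcp_rot: [1.776, 2.295, 0.403]
wrist_force: [0.5, 0.1, -0.6]
width: -0.0
```

```bash
python3 go.py "[.5282,.176,.073]"; python3 - <<'E'
from h import *
from workcell import bot
s=bot.read_state();print(s["wrist_force"]);c=bot.read_camera("wrist");cv2.imwrite("pics/w8.png",c["img"][:,:,::-1])
E
```

```text
[0.5417 0.1753 0.0738] [[-0.251, 0.91, 0.33], [0.968, 0.236, 0.086], [-0.0, 0.341, -0.94]] [ 0.27  0.06  2.23 -0.01  0.5  -1.54]
[.5282,.176,.073] units [ 0.14 -0.41 -0.12]
[ 0.45484734  0.05654864 -0.62146119]
```

View pics/w8.png

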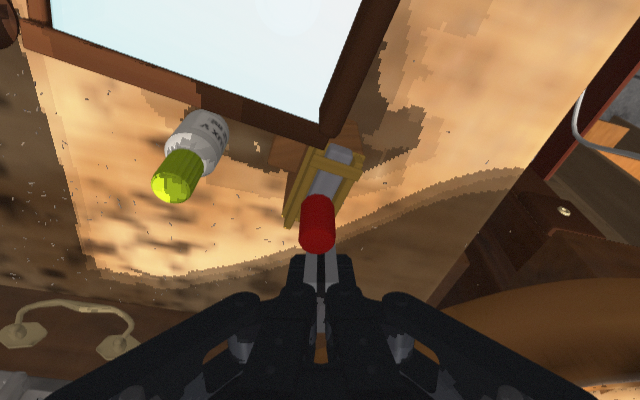

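Call:
arm_command(steps=[0.05,-0.12,-0.04,0,0,0,0,0.05,-0.12,-0.04,0,0,0,0,0.05,-0.12,-0.04,0,0,0,0,0,0,0,0,0,0,0])

```text
time: 14.4
tool_pos: [0.5295, 0.1767, 0.0734]
tcp_rot: [1.776, 2.295, 0.403]
wrist_force: [-0.0, -0.9, 0.8]
width: -0.0
```

```bash
python3 - <<'E'
from h import *
from workcell import bot
s=bot.read_state();print(s["wrist_force"],s["tool_pos"]);c=bot.read_camera("wrist");cv2.imwrite("pics/w9.png",c["img"][:,:,::-1])
E
```

```text
[-0.03160856 -0.90995803  0.84623251] [0.52951096 0.17674091 0.07336099]
```

View pics/w9.png

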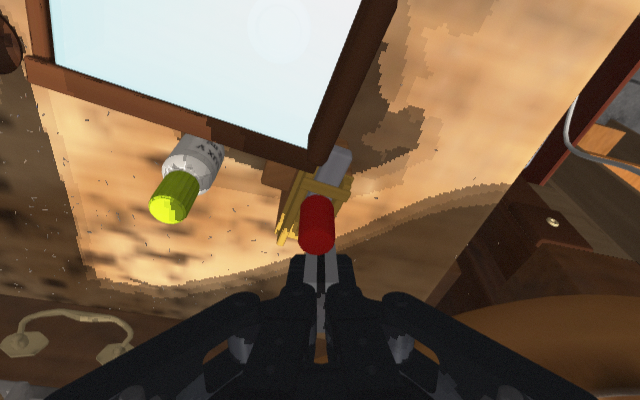

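Call:
arm_command(steps=[0.05,-0.12,-0.04,0,0,0,0,0.03,-0.06,-0.02,0,0,0,0,0,0,0,0,0,0,0])

```text
time: 14.82
tool_pos: [0.524, 0.1776, 0.0734]
tcp_rot: [1.775, 2.294, 0.404]
wrist_force: [3.0, -1.6, -0.7]
width: 0.004
```

Call:
arm_command(steps=[0.02,-0.05,-0.02,0,0,0,0,0,0,0,0,0,0,0])

```text
time: 15.08
tool_pos: [0.5234, 0.178, 0.0741]
tcp_rot: [1.775, 2.293, 0.406]
wrist_force: [6.0, 0.3, -0.6]
width: -0.002
```

Call:
arm_command(steps=[0.02,-0.05,-0.02,0,0,0,0,0,0,0,0,0,0,0])

```text
time: 15.32
tool_pos: [0.5228, 0.1786, 0.0748]
tcp_rot: [1.773, 2.291, 0.409]
wrist_force: [8.6, -0.2, -1.7]
width: -0.001
```

Call:
arm_command(steps=[0.02,-0.05,-0.02,0,0,0,0,0.02,-0.05,-0.02,0,0,0,0,0,0,0,0,0,0,0])

```text
time: 15.7
tool_pos: [0.5215, 0.1797, 0.0764]
tcp_rot: [1.771, 2.289, 0.415]
wrist_force: [13.1, 1.4, -3.2]
width: 0.001
```

```bash
python3 - <<'E'
from h import *
from workcell import bot
s=bot.read_state();print(s["wrist_force"],s["tool_pos"]);c=bot.read_camera("wrist");cv2.imwrite("pics/w10.png",c["img"][:,:,::-1])
E
```

```text
[13.13721625  1.41033115 -3.15292586] [0.52153021 0.17968565 0.07635947]
```

View pics/w10.png

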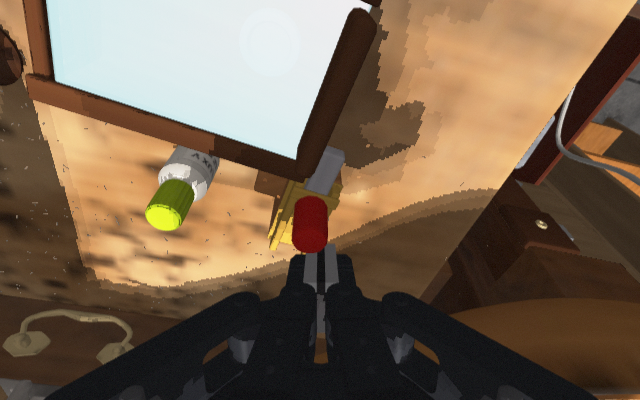

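Call:
arm_command(steps=[-0.15,0.35,0.13,0,0,0,0,-0.15,0.35,0.13,0,0,0,0,0,0.2,-0.6,0,0,0,0,0,0.3,-0.9,0,0,0,0,0,0.3,-0.9,0,0,0,0,0,0.3,-0.9,0,0,0,0,0,0,0,0,0,0,0])

```text
time: 16.62
tool_pos: [0.5397, 0.1748, 0.1798]
tcp_rot: [1.775, 2.292, 0.407]
wrist_force: [0.3, 0.4, 0.2]
width: 0.002
```

```bash
python3 - <<'E'
from h import *
from workcell import bot
s=bot.read_state();print(s["wrist_force"],s["tool_pos"]);c=bot.read_camera("wrist");P=toolT(s)@c["T_tool_cam"]
cv2.imwrite("pics/w11.png",c["img"][:,:,::-1])
n,l,st,ce=cv2.connectedComponentsWithStats(red(c["img"]));print([x for x in st[1:] if x[4]>20])
r=bot.read_camera("side");d=bot.read_camera("scene")
for nm,q in (("side",r),("scene",d)):
    n,l,st,ce=cv2.connectedComponentsWithStats(red(q["img"]))
    for x in st[1:]:
        if x[4]>15 and 280<x[0]<320: print(nm,x,np.round(onz(q,q["pose"],(x[0]+x[2]/2-.5,x[1]+2),.073)*1000,1))
cv2.imwrite("pics/sd11.png",cv2.resize(r["img"][170:290,260:420],None,fx=4.5,fy=4.5)[:,:,::-1])
cv2.imwrite("pics/sc11.png",cv2.resize(d["img"][140:250,220:350],None,fx=5,fy=5,interpolation=2)[:,:,::-1])
E
```

```text
[0.33501232 0.40589339 0.21424739] [0.53974794 0.17478185 0.17983852]
[array([316,  87,  23,  33, 609], dtype=int32), array([175, 313,  22,  10, 100], dtype=int32)]
```

View pics/w11.png

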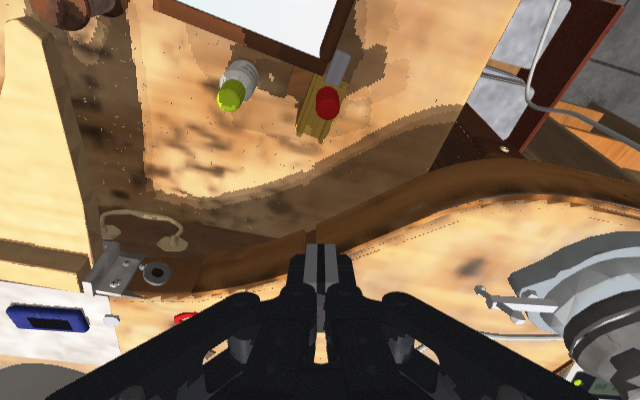

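View pics/sd11.png

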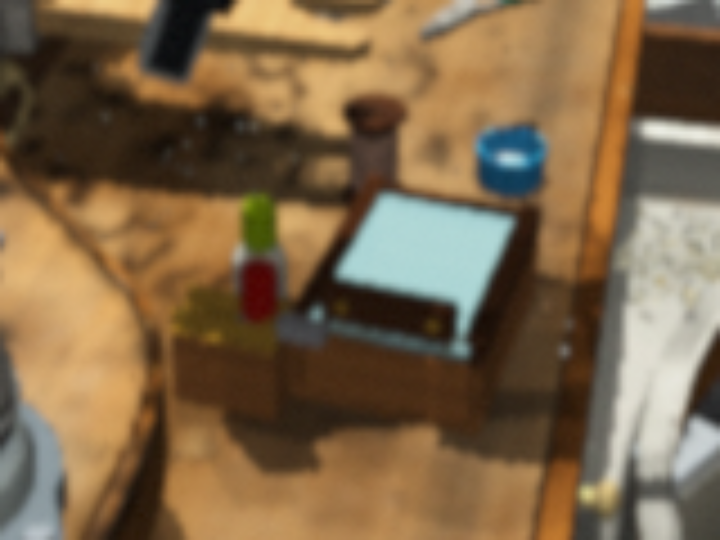

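View pics/sc11.png

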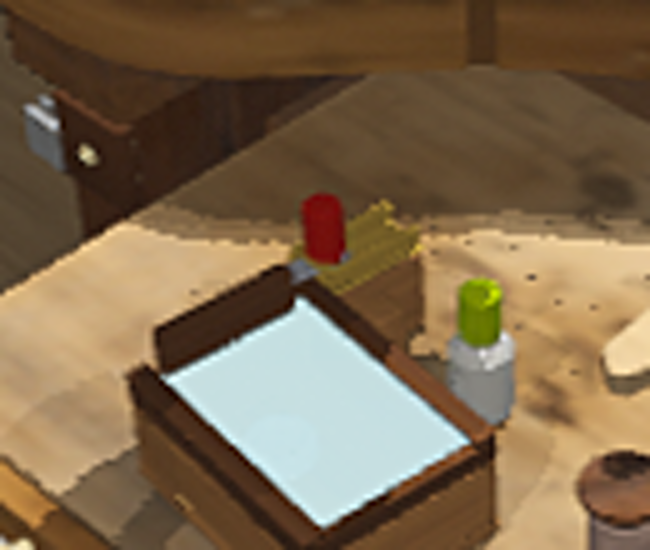

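```bash
python3 - <<'E'
from h import *
from workcell import bot
d=bot.read_camera("scene");sd=bot.read_camera("side")
s=bot.read_state();c=bot.read_camera("wrist");P=toolT(s)@c["T_tool_cam"]
print("wrist now",np.round(onz(c,P,(327.3,107),.073)*1000,1))
def bl(im,x0,x1,y0,y1):
    h=cv2.cvtColor(im,cv2.COLOR_RGB2HSV);m=(((h[...,0]<7)|(h[...,0]>172))&(h[...,1]>190)&(h[...,2]>60)).astype(np.uint8)
    k=np.zeros_like(m);k[y0:y1,x0:x1]=m[y0:y1,x0:x1];x,y,w,hh=cv2.boundingRect(k);return x,y,w,hh
for nm,q,f,b in (("scene",d,"pics/scene0.png",(270,310,165,200)),("side",sd,"pics/side0.png",(295,335,215,250))):
    for im in (cv2.imread(f)[:,:,::-1].copy(),q["img"]):
        x=bl(im,*b);print(nm,x,np.round(onz(q,q["pose"],(x[0]+x[2]/2-.5,x[1]+x[3]/2-.5),.062)*1000,1))
E
```

```text
wrist now [499.4 169.7  73. ]
scene (288, 174, 9, 14) [526.4 167.4  62. ]
scene (280, 179, 9, 14) [505.9 167.6  62. ]
side (304, 226, 7, 13) [528.5 170.8  62. ]
side (314, 229, 7, 12) [508.  174.3  62. ]
```

```bash
python3 -c "
from workcell import bot
print(bot.finish_job(),bot.read_state()['time'])"
```

```text
the job is handed in; nothing more can be done
the job is handed in; nothing more can be done
```

The case is shut: I pushed the cover fully home first, then pushed the bolt all the way across, and handed the job in at about 17 s of the 67 s allowed.

- **Cover:** I pushed its bar with the closed fingertips, about 60 mm, until it stopped moving against 13.5 N. That is well above the 1.5 N of friction, so it was against its stop. The later pictures show the bar up against the end of the case.
- **Bolt:** I turned the gripper and leaned it away from the bench edge, then pushed the post until the force reached 13 N at its stop. The scene and side cameras measured 20.5 and 20.8 mm of travel against the 20 mm stroke. Both show the bolt's tip lying across the cover's end.
- **Last state:** The arm was clear of everything, with the wrist force near zero. The ring, reel, dropper bottle and blue cup were not touched and look unmoved in the pictures.
- **Disagreements:**
  - The wrist camera's last reading of the post was rough, because I picked the pixel by eye. It put the post about 7 mm further along x than the other two cameras did.
  - The cover stopped about 4 mm further on than I first measured.
  - The fingertip rode up the post about 3 mm while pressing at the stop.

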